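# Shim the foot of the wire test bench

## Task

Level the blue wire test bench: with the pry bar over the fulcrum block beside the foot, lever the low end of the bed up until its foot flange meets the nut, without straining it against the nut, and let the bar rest there: its own weight keeps the end up. Slide the brass horseshoe shim under the raised flange until its slot is fully home against the stud, without ramming the stud. Then let the bed down onto the shim, draw the bar out and lay it flat on the bench clear of the bed and the fulcrum block, leaving the spirit level, jar and weight where they are.

Things in the scene. Friction and masses are not known exactly. Their poses are not given: they have to be found in the camera images.
- frame: the blue wire test bench. Origin on the work surface right below the middle of its bed's upright near end face; y points level out of that face, away from the bed, x along the face (-100 to 100 mm), z up. Bed underside 24 mm up, top 82 mm. A foot flange (10 thick, flat on the work surface) sticks out of the face at x = 12 to 78 mm, to y = 55 mm. Handwheel 100 mm behind the face, top at 172 mm
- flange (a point): top of the bed's foot flange at the stud, 10 mm above the work surface when down, 19.3 mm on the shim, 21.4 mm against the nut, which stops it hard. The bed tips about feet 800 mm behind the end face. Heavy, with a stiff rubber bush: 95 to 120 N upward at the end face raises it; it sinks when less than 10 to 30 N holds it, so the resting bar holds it but cannot raise it by its own weight
- stud: upright steel hold-down stud through the foot flange, fixed, 12 mm thick, 42 mm tall, with a nut. Origin at its foot on the work surface, axes as those of the frame; it stands 28 mm out from the end face, 27 mm inside the flange's outer edge. Ramming it with over 30 N is harmful
- fulcrum: loose steel fulcrum block, already well placed, before the bed's end face beside the flange: base 80 (x) by 48 (y) by 16 high, 0.55 kg, with a half-round ridge of radius 8 mm along its x axis; ridge axis 22 mm, top 30 mm above the work surface, 34 to 42 mm out from the end face. Origin on the work surface under its middle
- bar_mid (a point): balance point of the loose steel pry bar, 420 long, 0.95 kg, 6 mm above its flat underside. x points along the bar to the nose, z up. Nose end 240 mm ahead of this point, other end 180 mm behind. Shank 24 wide, 12 thick; the last 70 mm taper on the upper side from 12 to 4 mm at the nose. Red handle, 30 to 180 mm behind this point, 28 wide, 16 high. Over 190 N of it on the bed is harmful
- bar_tip (a point): middle of the nose end of the pry bar, 2 mm above its underside; axes as bar_mid
- shim_tab (a point): middle of the upturned pull tab of the loose brass shim, where to take it: tab 30 wide (x), 8 thick (y), 9 to 34 mm above the shim's underside; this point is 20 mm above it. y points from slot to tab. The shim is a horseshoe plate, 9 thick, 60 wide, 0.18 kg, its 15 mm slot (mouth flared to 23 mm) opening away from the tab
- shim_seat (a point): the point of the shim's slot where the stud's axis stands when the shim is fully home: 68 mm from the tab's middle against y, 4.5 mm above the underside; the legs of the slot reach 26 mm beyond it. Axes as shim_tab
- level: aluminium spirit level lying on the bed, 150 by 24 by 30; bystander
- jar: glass jar with grey cap, 64 across, 85 tall; bystander
- weight: steel weight with a knob, 52 across, 76 tall; bystander
Not all that is in view belongs to the job. Of the things like the part that bears shim_tab, leave any that is red; of the rest the larger one is meant. What is shaped like the fulcrum but green is not meant.

How it is judged:
By the outcome, as a careful person would: the job done as asked, in the order asked, and still so for the second after the job is handed in, with the robot touching nothing.
It also fails if it takes over 72 s, if anything falls off the work surface, if the arm or the gripper's body presses on something with over 40 N, if the wrist force passes 120 N, or if a joint passes its speed limit or range.

## Robot

A 6-joint arm with a two-finger parallel gripper is mounted at the origin on the work surface. World frame = base frame: x ahead of the robot, y to its left, z up, the work surface at z = 0. Lengths are in m, angles in degrees, forces in N, time in s.
With the tool pointing down it reaches from about 0.35 to 0.875 m from the base axis. Payload 4.2 kg.
Tool frame: the origin (TCP) lies midway between the tips of the shut fingers; the grasp point (between the pads) lies 19 mm behind it; z points along the fingers, y is the line along which they close (so a half turn about z gives the same grasp; the last joint's range is limited). The gripper opens to 87 mm and grips with 3 to 60 N. Pads are 19 mm wide; open, the fingers measure 117 mm over their backs; the gripper's body (75 mm by 190 mm) begins 51 mm behind the grasp point.
Start: joints at [89.817, 22.042, 0.453, 0, -68.411, -14.817], TCP at [0.162, 0.604, 0.184] pointing down, gripper open.
Joint ranges: [-179.83, 179.83], [-69.29, 118.12], [-61.27, 80.66], [-181.25, 117.63], [-171.15, -9.14], [-177.46, 177.46]. Speed limits (degrees/s): [159.86, 159.86, 180, 180, 180, 180].

## Interface

Orientations are given as [roll, pitch, yaw] about the fixed x, y, z axes, in that order (R = Rz(yaw) Ry(pitch) Rx(roll)).
In Python, from workcell import env gives the robot as it stands. The module is installed in compiled form; this text tells all that it offers. Calls block until the motion is done:
- env.goto(position, orientation): joint-space move of the TCP to a pose.
- env.move_straight(position, rotation=None, rate=0.15, force_limit=None): straight line of the TCP; rotation=None keeps the orientation; rate is the mean speed in m/s. With force_limit (N) it stops when the force on the tool has changed by that much, and returns True; else False.
- env.set_joints(angles): joint-space move.
- env.gripper_to(opening, grasp_force=None): opening from 0.0 (shut) to 1.0 (fully open); grasp_force is the grip in N (None keeps the last); returns when the fingers have stopped.
- env.dwell(seconds).
- env.inverse_kinematics(position, orientation): joint angles nearest the present ones, or None.
- env.read_state(): the state.
- env.grab_frame(name): name is "scene" or "top" or "wrist"; returns a dict with "image" (384x512x3 uint8, blue, green, red), "fx", "fy", "cx", "cy" (pixels), "position" and "orientation" of the camera in the world. Camera axes: x right, y up, looking along -z (the intrinsics and any distortion apply to the point x, -y, -z); pixel columns grow to the right and rows downward; lengths in m; the calibration is good to about 2 mm. A picture is of the moment at which its call begins. There is no depth.
A pose or a line that the arm cannot do raises env.Unreachable and nothing moves.
- env.close_job(): hands the job in; it is judged then, once.
Trained networks look in a picture, given as the dict that the camera call returned (one of the last four; its "shot" number tells which), for a name from the list of things; names that differ only in an ending like _2 or _b are one class to them, and where a whole thing is asked for, a point or a joint stands for the part that bears it (a point fixed in the world has none). Each returns a list of dicts, best first, with "score" (0 to 1); they miss things now and then, are a little off and sometimes report something else, mostly with a low value. They report only what shows in the picture. A call takes as long as a camera call. They do not tell look-alikes from the thing itself.
- env.search_frame(picture, thing): "xyz" ([x, y, z] in m, in world coordinates, good to about 4 mm: the middle of the surface that is visible of it).
- env.trace(picture, thing): "mask" (384x512 bool, what is visible of it).
The state is a dict: "clock": time; "joint_positions": joint angles; "qvel": joint speeds; "joint_torque": joint torques, N m; "position": TCP position; "tool_rot": TCP orientation; "force": force on the tool from outside, world axes, zero at the start; "wrist_torque": the same for the moment, N m; "opening": opening from 0.0 (shut) to 1.0 (fully open); "finger_force": force on a finger pad.
Only numpy, scipy, OpenCV 4.12 (cv2) and the standard library are available. Lean on these libraries where they do the work, as an engineer would, in place of code of your own. Each camera call takes 0.05 s, during which the arm holds its last target. There are 200 camera calls.

## Working session

There is one attempt and no reset: what is moved stays moved. The work goes in short steps, each a Python script; the robot and the scene stay as the last script left them, time stands still between calls to the robot, and variables do not carry over. Pictures are saved under pics/ and viewed, at most 10 in all, crops included, and the job is handed in when it is done.

```bash
mkdir -p pics; ls; python3 - <<'E'
from workcell import env
import cv2,numpy as np
s=env.read_state();print(s["clock"],s["position"],s["tool_rot"],s["force"])
ims=[]
for n in ("scene","top"):
    p=env.grab_frame(n);ims.append(p["image"])
    print(n,p["fx"],p["fy"],p["cx"],p["cy"],p["position"],p["orientation"],[k for k in p])
    for t in ("frame","stud","fulcrum","bar_mid","shim_tab","level","jar","weight"):
        print(t,[(np.round(d["xyz"],3).tolist(),round(d["score"],2)) for d in env.search_frame(p,t)][:4])
cv2.imwrite("pics/a.png",cv2.resize(ims[0],(800,600),interpolation=cv2.INTER_CUBIC))
cv2.imwrite("pics/b.png",cv2.resize(ims[1],(800,600),interpolation=cv2.INTER_CUBIC))
E
```

```text
pics
0.0 [0.16155839 0.60304863 0.18327967] [ 1.79876002e+02 -5.94806435e-03 -1.50099893e+01] [ 0.68544982 -0.0523133   0.37468207]
scene 410.7446831089858 410.7446831089858 257.65185432601726 189.0739221651597 [ 1.08056966 -0.11478191  0.84959597] [33.03488731 -0.53696535 70.56777067] ['image', 'fx', 'fy', 'cx', 'cy', 'position', 'orientation', 'shot']
frame [([0.572, -0.3, 0.081], 0.64), ([0.629, 0.162, 0.011], 0.26)]
stud [([0.605, -0.076, 0.032], 0.48)]
fulcrum [([0.503, -0.066, 0.013], 0.71), ([0.357, -0.089, 0.019], 0.56)]
bar_mid [([0.41, 0.222, 0.01], 0.64)]
shim_tab [([0.75, 0.182, 0.006], 0.95), ([0.826, 0.026, 0.01], 0.92), ([0.63, 0.16, 0.011], 0.78), ([0.606, -0.078, 0.034], 0.18)]
level [([0.634, -0.292, 0.112], 0.87)]
jar [([0.574, 0.413, 0.058], 0.94)]
weight [([0.718, -0.016, 0.046], 0.57), ([0.63, 0.16, 0.009], 0.56), ([0.634, -0.295, 0.113], 0.42)]
top 477.0471271827997 477.0471271827997 258.7294134380452 186.0055660771579 [0.38328414 0.07392846 1.39093917] [  9.49070557  -0.51491071 -90.57729888] ['image', 'fx', 'fy', 'cx', 'cy', 'position', 'orientation', 'shot']
frame [([0.622, 0.157, 0.005], 0.68), ([0.552, 0.421, 0.085], 0.26)]
stud [([0.62, 0.158, 0.005], 0.51)]
fulcrum [([0.346, -0.09, 0.015], 0.81), ([0.491, -0.066, 0.016], 0.68)]
bar_mid [([0.398, 0.234, 0.014], 0.88)]
shim_tab [([0.622, 0.158, 0.008], 0.88), ([0.821, 0.026, 0.008], 0.63), ([0.745, 0.179, 0.004], 0.51)]
level [([0.624, -0.29, 0.108], 0.86)]
jar [([0.552, 0.417, 0.084], 0.97), ([0.625, 0.161, 0.007], 0.66)]
weight [([0.692, -0.015, 0.046], 0.78)]
```

View pics/a.png

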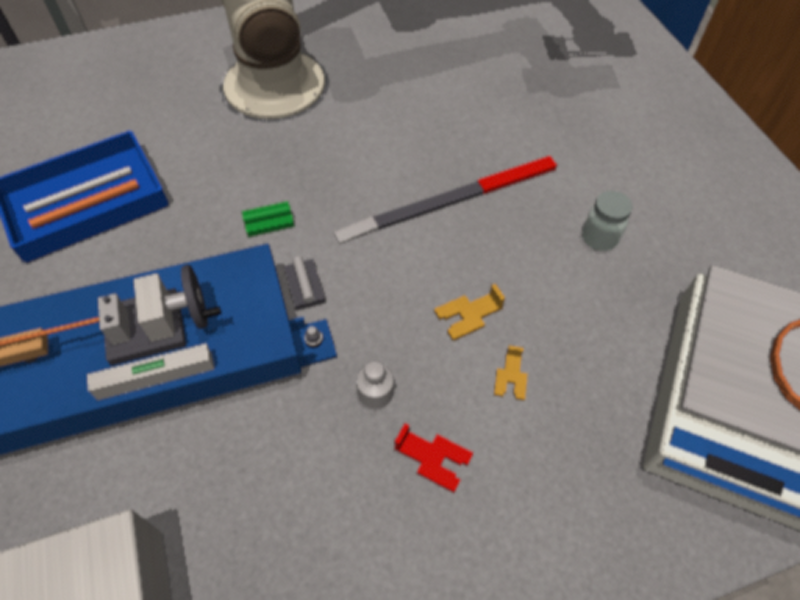

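View pics/b.png

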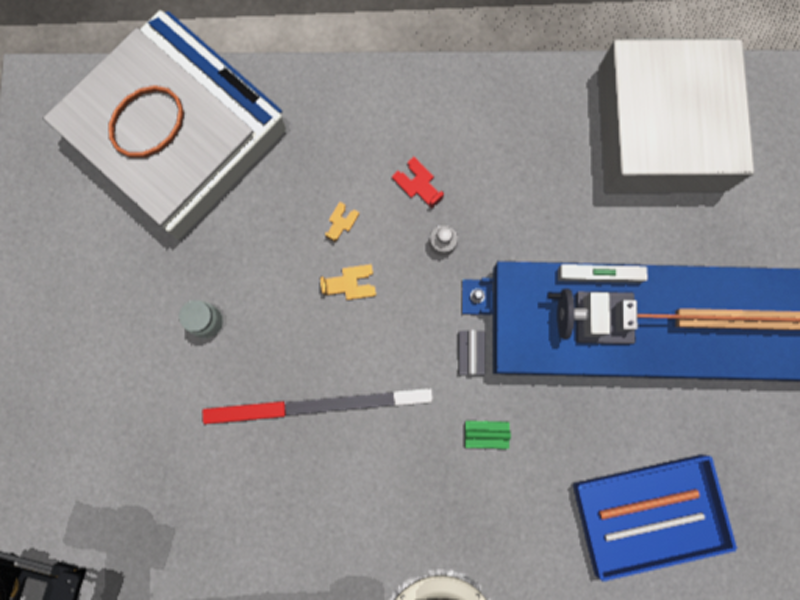

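Candidates for the shim, in scene.png pixels scaled to 800x600:
- Large brass at (470,312). It is brass and the larger of the two, so it fits; its tab is at (497,296) and its slot already faces the bed.
- Small brass at (512,372).
- Red at (433,458).

There are also two blocks. The grey one at (302,282) beside the flange is the fulcrum, and the green one at (268,217) is a decoy. The bar's nose, at (345,235), points roughly towards the bed.

Next I'll take wrist close-ups.

```bash
python3 - <<'E'
from workcell import env
import cv2,numpy as np,pickle
out={}
for k,(p,yaw) in {"stud":([0.53,0.02,0.36],-90),"shim":([0.60,0.21,0.33],-90),"bar":([0.42,0.22,0.36],-90)}.items():
    for y in (yaw,yaw+180):
        q=env.inverse_kinematics(p,[180,0,y])
        if q is not None and abs(q[5])<150: break
    env.goto(p,[180,0,y]); env.dwell(0.3)
    f=env.grab_frame("wrist"); out[k]=f
    s=env.read_state();print(k,y,s["position"],s["tool_rot"],f["position"],f["orientation"],f["fx"],f["cx"],f["cy"],s["clock"])
    for t in ("fulcrum","stud","bar_mid","shim_tab","weight"):
        print(t,[(np.round(d["xyz"],3).tolist(),round(d["score"],2)) for d in env.search_frame(f,t)][:3])
pickle.dump(out,open("w.pkl","wb"))
cv2.imwrite("pics/c.png",np.vstack([np.hstack([cv2.resize(out[k]["image"],(400,300)) for k in ("stud","shim")]),np.hstack([cv2.resize(out["bar"]["image"],(400,300)),np.zeros((300,400,3),np.uint8)])]))
E
```

```text
stud -90 [0.53000605 0.02022528 0.35992227] [ 1.79991836e+02 -2.42094674e-03 -8.99765060e+01] [ 0.530128   -0.0452428   0.55971912] [-1.39292871e+01 -8.17544463e-02 -1.79921937e+02] 328.32036395645133 255.8768188209174 189.97526082555535 3.775
fulcrum [([0.5, -0.064, 0.014], 0.86)]
stud [([0.601, -0.08, 0.032], 0.74)]
bar_mid []
shim_tab [([0.761, 0.162, 0.008], 0.69), ([0.63, 0.145, 0.004], 0.67), ([0.818, 0.021, 0.005], 0.62)]
weight [([0.696, -0.019, 0.045], 0.9)]
shim -90 [0.59997676 0.2089934  0.33077376] [-1.79946609e+02  3.32467993e-02 -9.00728441e+01] [0.59966439 0.14307048 0.53080108] [-1.39765680e+01  2.49134967e-03  1.79960529e+02] 328.32036395645133 255.8768188209174 189.97526082555535 5.2083
fulcrum [([0.565, 0.409, 0.067], 0.58)]
stud []
bar_mid [([0.407, 0.16, 0.012], 0.57)]
shim_tab [([0.626, 0.152, 0.006], 0.92), ([0.822, 0.025, 0.011], 0.68), ([0.752, 0.179, 0.01], 0.56)]
weight [([0.699, 0.004, 0.03], 0.78), ([0.629, 0.156, 0.008], 0.21)]
bar -90 [0.42066018 0.22003541 0.35928808] [ 1.79942256e+02 -6.52345310e-02 -9.00526659e+01] [0.42101022 0.15476364 0.55903682] [-1.38519663e+01 -1.41992889e-01  1.79982885e+02] 328.32036395645133 255.8768188209174 189.97526082555535 6.5667
fulcrum []
stud []
bar_mid [([0.406, 0.171, 0.012], 0.86)]
shim_tab [([0.8, 0.016, 0.007], 0.69), ([0.748, 0.182, 0.01], 0.67), ([0.628, 0.158, 0.008], 0.55)]
weight [([0.695, 0.006, 0.024], 0.8), ([0.628, 0.156, 0.008], 0.59), ([0.404, 0.18, 0.011], 0.39)]
```

View pics/c.png

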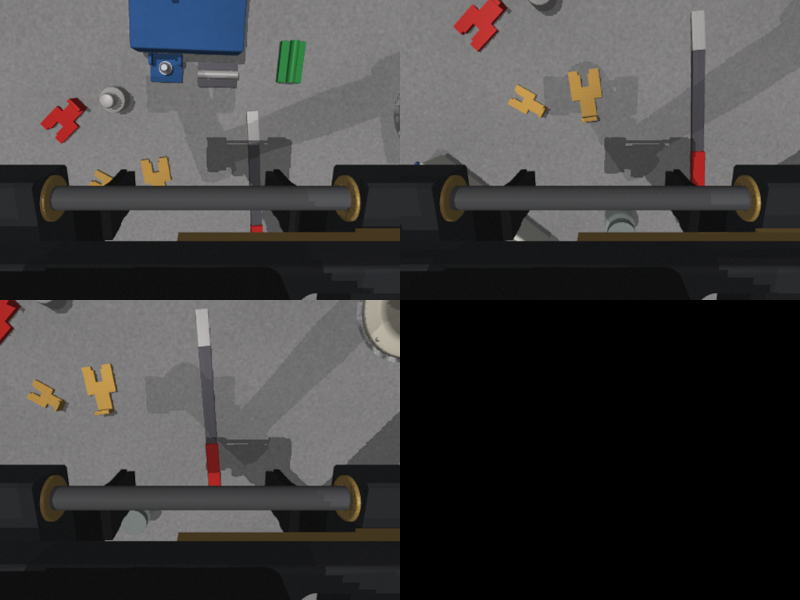

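```bash
cat > h.py <<'E'
import numpy as np,cv2,pickle
from scipy.spatial.transform import Rotation as R
def back(f,uv,z):
    uv=np.atleast_2d(np.asarray(uv,float))
    d=np.c_[(uv[:,0]-f["cx"])/f["fx"],-(uv[:,1]-f["cy"])/f["fy"],-np.ones(len(uv))]
    d=d@R.from_euler("xyz",f["orientation"],degrees=True).as_matrix().T
    o=np.asarray(f["position"]); return o+d*((z-o[2])/d[:,2])[:,None]
def proj(f,P):
    P=(np.atleast_2d(P)-f["position"])@R.from_euler("xyz",f["orientation"],degrees=True).as_matrix()
    return np.c_[f["cx"]+f["fx"]*P[:,0]/-P[:,2],f["cy"]-f["fy"]*P[:,1]/-P[:,2]]
E
python3 - <<'E'
import pickle,cv2,numpy as np
w=pickle.load(open("w.pkl","rb"))
c=lambda k,x,y,a,b,s:cv2.resize(w[k]["image"][y:y+b,x:x+a],None,fx=s,fy=s,interpolation=cv2.INTER_CUBIC)
im=np.zeros((600,800,3),np.uint8)
im[:300,:]=c("stud",150,45,200,75,4)
im[300:600,:400]=c("shim",200,80,80,60,5)
im[300:600,400:]=c("bar",230,5,80,60,5)
cv2.imwrite("pics/d.png",im)
E
```

```text
(no output)
```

View pics/d.png

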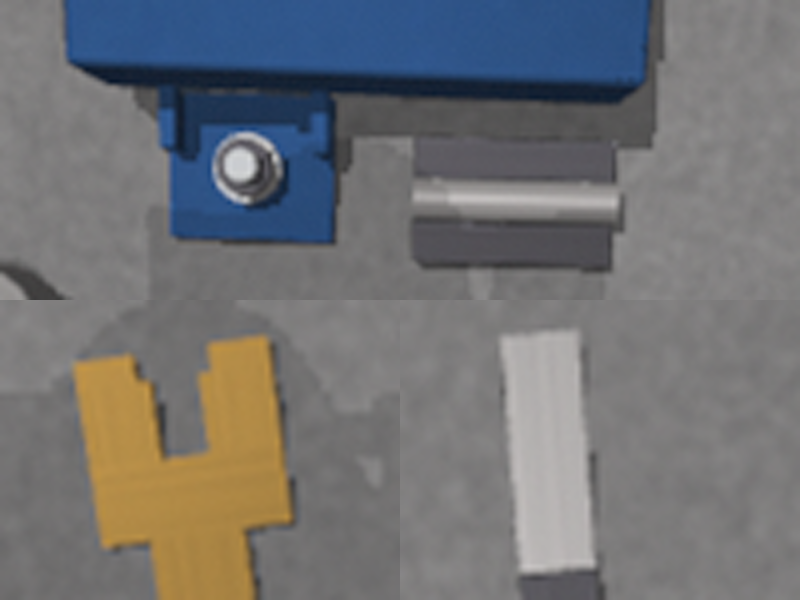

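The crops show the stud tip at (240,165), the flange's outer corners at (170,237) and (333,242), and the fulcrum ridge from (413,197) to (620,203). The brass shim's slot bottom is at (186,458) and the bar's nose edge runs from (500,338) to (578,330). The large brass shim is confirmed. Next I'll compute the poses.

```bash
python3 - <<'E'
from h import *
w=pickle.load(open("w.pkl","rb"))
def pt(k,pts,s,ox,oy,z):
    uv=(np.array(pts,float)+.5)/s-.5+[ox,oy]; return back(w[k],uv,z)[:,:2]*1000
S=lambda p,z:pt("stud",p,4,150,45,z)
pr=lambda n,a:print(n,np.round(a,1).tolist())
pr("stud top",S([(240,165)],.042)); pr("flange",S([(170,237),(333,242)],.010))
pr("bedtop",S([(68,62),(645,78)],.082)); pr("fulc near",S([(413,262),(610,268)],.016));pr("fulc far",S([(417,138),(615,143)],.016))
pr("ridge",S([(413,197),(620,203)],.030))
H=lambda p,z:pt("shim",p,5,200,80,z)
pr("legs",H([(73,63),(270,36)],.009));pr("rear",H([(103,248),(292,222)],.009));pr("slotbottom",H([(165,160),(207,155)],.009))
pr("inner",H([(152,95),(162,158),(204,85),(207,155)],.009)); pr("stem",H([(150,243),(157,299),(245,230),(255,299)],.009))
B=lambda p,z:pt("bar",p,5,230,5,z)
pr("nose",B([(100,38),(178,30)],.004)); pr("taper",B([(120,272),(197,268)],.012))
for k in ("bar","shim"):
    im=cv2.cvtColor(w[k]["image"],cv2.COLOR_BGR2HSV)
    m=((im[...,0]<6)|(im[...,0]>174))&(im[...,1]>150)&(im[...,2]>60); m[:,:200]=0;m[:140]=0
    for v in range(m.shape[0]):
        u=np.nonzero(m[v])[0]
        if len(u)>5 and v%8==0: pr((k,v),back(w[k],[(u[0],v),(u[-1],v)],.014)[:,:2]*1000)
# shim tab region brass
im=cv2.cvtColor(w["shim"]["image"],cv2.COLOR_BGR2HSV)
m=(abs(im[...,0].astype(int)-20)<8)&(im[...,1]>120); m[:,:200]=0;m[:,290:]=0;m[190:]=0
for v in range(125,165,3):
    u=np.nonzero(m[v])[0]
    if len(u): print(v,u[0],u[-1],np.round(back(w["shim"],[(u[0],v),(u[-1],v)],.009)[:,:2]*1000,1).tolist(),np.round(back(w["shim"],[(u[0],v),(u[-1],v)],.034)[:,:2]*1000,1).tolist())
x=np.hstack([cv2.resize(w["shim"]["image"][120:170,210:270],(480,400),interpolation=cv2.INTER_CUBIC)]);cv2.imwrite("pics/e.png",x)
E
```

```text
stud top [[599.1, -78.3]]
flange [[632.6, -52.4], [566.6, -50.6]]
bedtop [[651.3, -109.2], [454.2, -104.4]]
fulc near [[534.2, -42.8], [454.8, -40.5]]
fulc far [[532.6, -90.2], [454.5, -88.4]]
ridge [[534.1, -67.3], [453.8, -65.2]]
legs [[663.2, 119.3], [603.1, 111.4]]
rear [[655.6, 174.8], [596.4, 166.9]]
slotbottom [[635.7, 148.1], [622.7, 146.6]]
inner [[639.3, 128.7], [636.6, 147.5], [623.3, 125.8], [622.7, 146.6]]
stem [[640.8, 173.3], [639.0, 190.7], [611.1, 169.3], [608.0, 190.7]]
nose [[429.2, 10.4], [405.3, 8.1]]
taper [[423.2, 78.9], [399.1, 77.7]]
('bar', 184) [[405.9, 278.7], [382.0, 278.7]]
('bar', 192) [[405.8, 292.7], [381.8, 292.8]]
('bar', 200) [[404.0, 307.0], [379.9, 307.0]]
('bar', 208) [[403.9, 321.4], [379.6, 321.4]]
('bar', 216) [[402.1, 335.9], [377.6, 336.0]]
('bar', 224) [[402.0, 350.7], [375.6, 350.7]]
('bar', 232) [[400.1, 365.6], [375.4, 365.6]]
('shim', 200) [[410.0, 288.7], [382.2, 288.7]]
('shim', 208) [[408.8, 302.4], [380.9, 302.4]]
('shim', 216) [[407.7, 316.2], [379.5, 316.2]]
('shim', 224) [[406.5, 330.2], [378.2, 330.2]]
('shim', 232) [[403.6, 34
[... 179 characters left out ...]
31 231 249 [[638.7, 177.6], [610.5, 177.7]] [[636.8, 176.0], [610.0, 176.0]]
134 231 249 [[638.8, 182.3], [610.5, 182.3]] [[636.9, 180.4], [610.0, 180.4]]
137 232 250 [[637.3, 187.0], [609.0, 187.0]] [[635.5, 184.9], [608.5, 184.9]]
140 232 250 [[637.4, 191.7], [609.0, 191.7]] [[635.6, 189.3], [608.5, 189.3]]
143 233 251 [[635.9, 196.4], [607.4, 196.4]] [[634.2, 193.8], [607.1, 193.8]]
146 233 251 [[636.0, 201.1], [607.5, 201.1]] [[634.2, 198.3], [607.1, 198.3]]
149 234 251 [[634.5, 205.8], [607.5, 205.9]] [[632.8, 202.8], [607.1, 202.9]]
152 233 251 [[636.2, 210.6], [607.5, 210.6]] [[634.4, 207.4], [607.1, 207.4]]
155 233 243 [[636.2, 215.4], [620.3, 215.4]] [[634.5, 211.9], [619.3, 212.0]]
```

View pics/e.png

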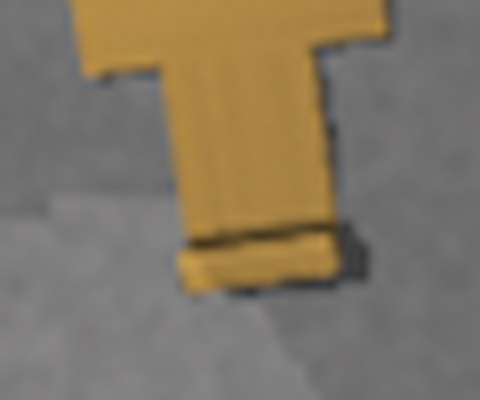

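```bash
cat >> h.py <<'E'
psi=-1.45; e=np.array([np.sin(np.radians(-psi)),np.cos(np.radians(psi))])
F0=np.array([.494,-.0658])-.038*e      # face point in line with the bar
STUD=np.array([.599,-.0784])
def bar(th,d,lift=0,back=0):
    """TCP pose with bar underside tangent to ridge, nose d past the face edge, nose down th"""
    t=np.radians(th);c,s=np.cos(t),np.sin(t)
    x=np.array([-c,-s]);n=np.array([-s,c])
    T=np.array([.038,.022])+.008*n
    N=T+x*((T[0]+d*c)/c)
    m=N-.240*x+(.003+lift)*n-back*x
    return [*(F0+m[0]*e),m[1]],[180,th,-90+psi]
E
python3 - <<'E'
from h import *
from workcell import env
P=lambda t:print(t,np.round(env.read_state()["position"],4),np.round(env.read_state()["tool_rot"],2),np.round(env.read_state()["force"],1),env.read_state()["opening"],env.read_state()["clock"])
for a in ((24,.024,.0015,.11),(24,.024,.0015,0),(20,.024),(2,.024)):
    p=bar(*a);print(np.round(p[0],4),env.inverse_kinematics(*p))
m=[.3985,.2485]; o=[180,0,-85.5]
env.gripper_to(.65,60)
env.goto([*m,.06],o); env.move_straight([*m,.003]); P("down")
env.gripper_to(0,60); P("grip")
env.move_straight([*m,.12]); P("lift")
p,o=bar(24,.024,.0015,.11)
env.goto([p[0],p[1]+.02,p[2]+.03],o); env.move_straight(p,o); env.dwell(.3); P("pre")
f=env.grab_frame("scene");g=env.grab_frame("top");pickle.dump((f,g),open("pre.pkl","wb"))
cv2.imwrite("pics/f.png",np.hstack([cv2.resize(f["image"][110:260,120:320],(400,300)),cv2.resize(g["image"][150:300,180:380],(400,300))]))
E
```

```text
[0.5005 0.1921 0.1505] [ 22.63730991  13.1342685  -12.35666588 -26.24362586 -57.11176019
 -11.08855382]
[0.498  0.0916 0.1058] [ 10.84359586  15.9067479  -15.25996056 -28.33896345 -56.8460762
   3.01674573]
[0.4981 0.0981 0.0934] [ 14.83128853  16.11692321 -17.15966007 -24.1271266  -53.43347201
  -2.32545992]
[0.4985 0.1119 0.0392] [ 29.64933873  20.05037162 -25.81569048  -2.50536887 -43.12792071
 -29.28574658]
down [0.3994 0.2493 0.0038] [-1.7992e+02  6.0000e-02 -8.5480e+01] [-1.3  0.1 -0.2] 0.6490339659688429 9.325
grip [0.3985 0.2485 0.003 ] [180.   -0.  -85.5] [ 0.7 -0.2  0.1] 0.008092550170260776 10.4667
lift [0.3979 0.2479 0.1191] [ 1.7991e+02 -6.0000e-02 -8.5520e+01] [-0.1 -0.   0.4] 0.007494227284900463 11.4
pre [0.5007 0.1927 0.1512] [-179.92   24.02  -91.37] [-0.8 -0.5 -0.4] 0.00896878130683443 12.6833
```

View pics/f.png

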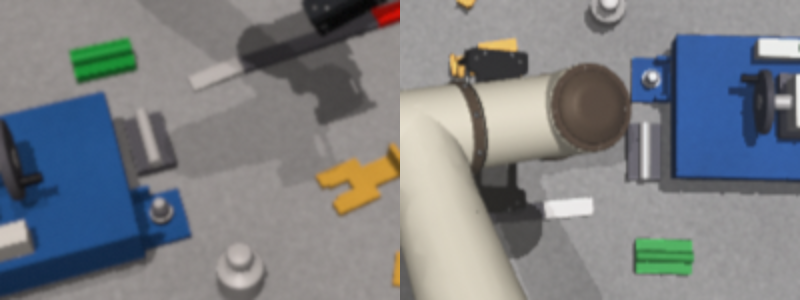

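The gripper closed fully (opening 0.008), so it missed the bar. The bar still lies at its old place, with its nose at top pixel (568,208) in the right crop. I'll measure again.

```bash
python3 - <<'E'
from h import *
from workcell import env
w=pickle.load(open("w.pkl","rb"))
env.gripper_to(.65)
env.goto([.42,.22,.36],[180,0,-90]); env.dwell(.3)
f=env.grab_frame("wrist"); print(env.read_state()["position"],env.read_state()["clock"],f["position"],f["orientation"])
d=[x for x in env.trace(f,"bar_mid")]
m=d[0]["mask"]; print(d[0]["score"],m.sum())
for v in range(10,250,20):
    u=np.nonzero(m[v])[0]
    if len(u): print(v,u[0],u[-1],np.round(back(f,[((u[0]+u[-1])/2,v)],.012)[0]*1000,1))
print("TCP px",proj(f,[[.3985,.2485,.006],[.42,.22,.36]]))
im=f["image"].copy(); cv2.circle(im,tuple(int(a) for a in proj(f,[.3985,.2485,.006])[0]),3,(0,255,0),1)
c=env.grab_frame("scene");im2=c["image"].copy();cv2.circle(im2,tuple(int(a) for a in proj(c,[.3985,.2485,.006])[0]),3,(0,255,0),1)
t=env.grab_frame("top");print("toppx",proj(t,[.3985,.2485,.006]))
cv2.imwrite("pics/g.png",np.hstack([cv2.resize(im,(400,300)),cv2.resize(im2,(400,300))]))
E
```

```text
[0.42024277 0.21956393 0.35923356] 15.2083 [0.4205157  0.15412795 0.55888947] [-1.38565226e+01 -1.61656389e-01  1.79969977e+02]
0.7 3316
30 251 265 [415.7  36.7  12. ]
50 253 267 [412.5  65.2  12. ]
70 254 268 [410.9  94.6  12. ]
90 256 269 [408.4 124.7  12. ]
110 256 272 [405.8 155.7  12. ]
130 260 272 [402.4 187.6  12. ]
150 261 273 [400.5 220.5  12. ]
170 262 275 [397.7 254.3  12. ]
190 263 277 [394.8 289.1  12. ]
210 264 279 [391.8 325.   12. ]
230 266 281 [387.9 362.   12. ]
TCP px [[267.91037029 166.02438847]
 [255.85961954 215.63112826]]
toppx [[193.3979779  260.99390401]]
```

View pics/g.png

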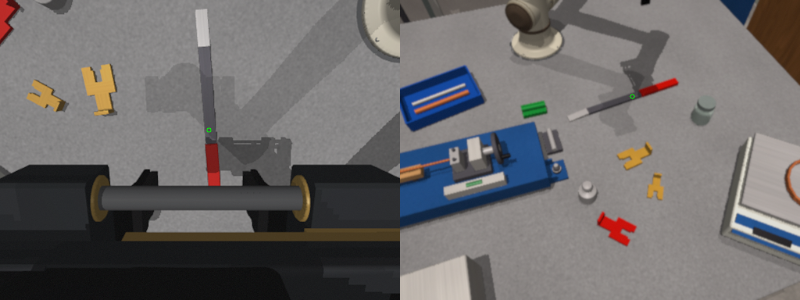

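```bash
python3 - <<'E'
from h import *
from workcell import env
def P(t):
    s=env.read_state();print(t,np.round(s["position"],4),np.round(s["force"],1),round(s["opening"],3),s["finger_force"],s["clock"])
m=[.3985,.2485]; o=[180,0,-85.5]
env.goto([*m,.06],o); env.move_straight([*m,.003]); P("down")
f=env.grab_frame("scene")
env.gripper_to(.2,60); P("grip .2")
g=env.grab_frame("scene")
env.gripper_to(0,60); P("grip 0")
h=env.grab_frame("scene")
uv=proj(f,[*m,.03])[0].astype(int)
c=lambda i:cv2.resize(i["image"][uv[1]-50:uv[1]+50,uv[0]-45:uv[0]+44],(266,300),interpolation=cv2.INTER_CUBIC)
cv2.imwrite("pics/i.png",np.hstack([c(f),c(g),c(h)]))
E
```

```text
down [0.3993 0.2493 0.0038] [-0.1  0.1  0.2] 0.65 0.0 17.05
grip .2 [0.3985 0.2485 0.003 ] [-0.3  0.  -0.3] 0.205 0.0 18.025
grip 0 [0.3985 0.2485 0.003 ] [ 0.2 -0.3  0.4] 0.003 0.0 18.7167
```

View pics/i.png

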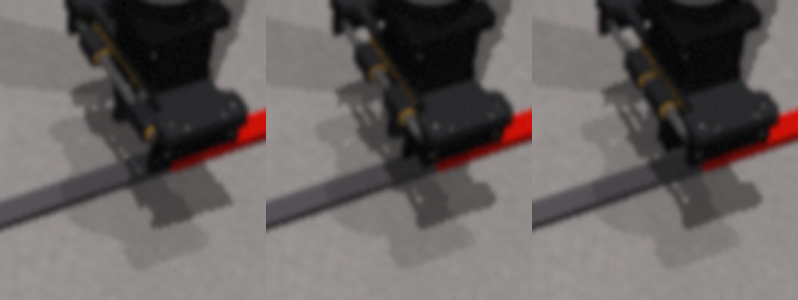

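The shut fingers appear to sit above the bar, around (690,155) in the right panel, so the real tip height is higher than reported. I'll probe downward with a force limit.

```bash
python3 - <<'E'
from h import *
from workcell import env
def P(t):
    s=env.read_state();print(t,np.round(s["position"],4),np.round(s["force"],1),round(s["opening"],3),s["finger_force"],s["clock"])
m=[.3985,.2485]
print(env.move_straight([*m,-.03],rate=.02,force_limit=4)); P("bar top")
env.move_straight([*m,.03])
E
```

```text
True
bar top [ 0.3984  0.2484 -0.0258] [-0.8 -0.5  4.9] 0.002 2.1541491329844575 20.0583
```

```bash
python3 - <<'E'
from h import *
from workcell import env
def P(t):
    s=env.read_state();print(t,np.round(s["position"],4),np.round(s["force"],1),round(s["opening"],3),s["finger_force"],s["clock"],np.round(s["joint_positions"],2))
for m in ([.46,.27],):
    env.move_straight([*m,.03],[180,0,-85.5],rate=.3)
    env.move_straight([*m,-.01],rate=.2)
    print(env.move_straight([*m,-.05],rate=.02,force_limit=4)); P("bench")
    f=env.grab_frame("wrist"); g=env.grab_frame("scene")
    print("tip px scene if z=0 / .038 :",proj(g,[[*m,0],[*m,-.038]]))
    env.move_straight([*m,.03],rate=.3)
pickle.dump((f,g),open("probe.pkl","wb"))
uv=proj(g,[*m,.0])[0].astype(int)
a=cv2.resize(g["image"][uv[1]-50:uv[1]+30,uv[0]-50:uv[0]+50],(500,400),interpolation=cv2.INTER_CUBIC)
cv2.circle(a,(252,252),4,(0,255,0),1)
cv2.imwrite("pics/j.png",a)
E
```

```text
True
bench [ 0.46    0.2699 -0.0378] [-0.4  0.6  5. ] 0.006 2.0934802542615216 22.6083 [ 4.785e+01  2.877e+01 -2.703e+01  2.000e-02 -3.423e+01 -4.334e+01]
tip px scene if z=0 / .038 : [[312.96446305 139.14234423]
 [311.28185126 148.04710661]]
```

View pics/j.png

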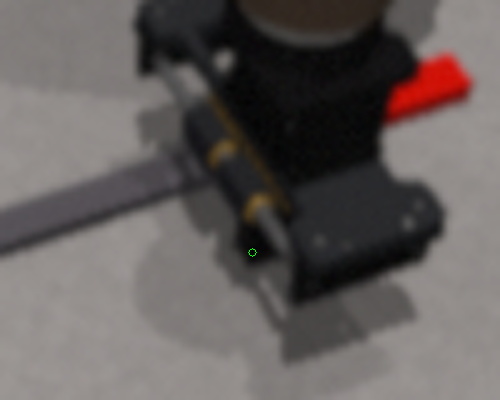

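The probe gives the same result on the bench (−37.8 mm) and the bar top (−25.8 mm). The real fingertips are therefore 37.8 mm short of the reported TCP along tool z, with no visible lateral offset (tip at (250,252), marker at (252,252)). I'll correct for that, and check how low the gripper body hangs.

```bash
python3 - <<'E'
from h import *
f,g=pickle.load(open("probe.pkl","rb"))
uv=proj(g,[.46,.27,0])[0].astype(int)
for n,(a,b) in {"low corner":(295,300),"right low":(435,255),"right up":(440,200)}.items():
    p=np.array([uv[0]-50+a/5,uv[1]-50+b/5])
    A=back(g,p,0)[0];B=back(g,p,.1)[0]
    for X in (.48,.51,.54,.555): 
        t=(X-A[0])/(B[0]-A[0]);print(n,X,np.round((A+t*(B-A))*1000).tolist())
# predicted bottom corners of a 190x75 body centred on tip, at heights .032 and .070
for z in (.032,.07):
    yaw=np.radians(-85.5);tx=np.array([np.cos(yaw),np.sin(yaw)]);ty=np.array([np.sin(yaw),-np.cos(yaw)])
    for sx in(-1,1):
        for sy in(-1,1):
            P=np.array([.46,.27])+sx*.0375*tx+sy*.095*ty
            print(z,np.round(P,3),np.round((proj(g,[*P,z])[0]-uv+50)*5))
E
```

```text
low corner 0.48 [480.0, 289.0, -26.0]
low corner 0.51 [510.0, 268.0, 18.0]
low corner 0.54 [540.0, 248.0, 61.0]
low corner 0.555 [555.0, 238.0, 83.0]
right low 0.48 [480.0, 372.0, -21.0]
right low 0.51 [510.0, 348.0, 23.0]
right low 0.54 [540.0, 323.0, 66.0]
right low 0.555 [555.0, 311.0, 88.0]
right up 0.48 [480.0, 364.0, 27.0]
right up 0.51 [510.0, 340.0, 68.0]
right up 0.54 [540.0, 317.0, 110.0]
right up 0.555 [555.0, 305.0, 130.0]
0.032 [0.552 0.315] [417. 320.]
0.032 [0.362 0.3  ] [241.  70.]
0.032 [0.558 0.24 ] [286. 368.]
0.032 [0.368 0.225] [118. 110.]
0.07 [0.552 0.315] [432. 272.]
0.07 [0.362 0.3  ] [249.  19.]
0.07 [0.558 0.24 ] [297. 320.]
0.07 [0.368 0.225] [123.  59.]
```

```bash
sed -i 's/(.003+lift)/(.003+lift-L)/; s/^psi=/L=.0378; psi=/' h.py; cat >> h.py <<'E'
def P(env,t):
    s=env.read_state();print(t,np.round(s["position"],4),np.round(s["tool_rot"],1),np.round(s["force"],1),round(s["opening"],3),round(s["finger_force"],1),round(s["clock"],2))
E
python3 - <<'E'
from h import *
from workcell import env
m=[.3985,.2485]; o=[180,0,-85.5]
env.gripper_to(.6,60)
env.goto([*m,.0],o); env.move_straight([*m,.003-L],rate=.1)
env.gripper_to(0,60); P(env,"grip")
if env.read_state()["opening"]>.15:
    env.move_straight([*m,.10]); P(env,"lift")
    p,o=bar(24,.024,.0015,.11)
    env.goto([p[0],p[1]+.02,p[2]+.03],o); env.move_straight(p,o); env.dwell(.3); P(env,"pre")
    t=np.radians(24);n=np.array([-np.sin(t),np.cos(t)]);x=np.array([-np.cos(t),-np.sin(t)])
    W=lambda a:np.array([*(F0+a[0]*e),a[1]])
    tcp=np.array([(np.array(p[:2])-F0)@e,p[2]])
    mid=tcp-(.003-L)*n; ex=np.array([np.cos(np.radians(psi)),np.sin(np.radians(psi)),0])
    N=mid+.240*x-.002*n
    pts=[W(N+.002*n)+.012*ex,W(N+.002*n)-.012*ex,W(mid+.17*x+.006*n)]
    for c in("scene","top","wrist"):
        f=env.grab_frame(c); d=env.trace(f,"bar_mid")
        print(c,"expect nose corners, taper mid",np.round(proj(f,pts),1).tolist())
        b=cv2.cvtColor(f["image"],cv2.COLOR_BGR2GRAY)
        if d:
            mk=d[0]["mask"]; v,u=np.nonzero(mk); print(d[0]["score"],mk.sum(),"u",u.min(),u.max(),"v",v.min(),v.max(), cv2.boxPoints(cv2.minAreaRect(np.c_[u,v].astype(np.float32))).round(1).tolist())
        cv2.imwrite(f"k_{c}.png",f["image"]); pickle.dump(f,open(f"k_{c}.pkl","wb"))
E
```

```text
grip [ 0.3983  0.2485 -0.0346] [180.   -0.  -85.5] [-2.7  0.3  4.2] 0.265 60.0 25.68
lift [0.3973 0.2473 0.0984] [ 1.798e+02 -1.000e-01 -8.550e+01] [-0.6 -0.3 -9.3] 0.27 60.0 26.73
pre [0.5012 0.2082 0.1169] [-179.9   24.   -91.4] [-0.4  0.3 -8.6] 0.27 60.0 28.03
scene expect nose corners, taper mid [[209.6, 171.1], [207.1, 163.4], [232.4, 152.3]]
0.87 1606 u 208 370 v 74 170 [[204.89999389648438, 161.6999969482422], [365.3999938964844, 71.5999984741211], [372.1000061035156, 83.5], [211.60000610351562, 173.60000610351562]]
top expect nose corners, taper mid [[289.5, 220.9], [289.5, 229.4], [268.0, 223.7]]
0.72 186 u 138 290 v 211 229 [[137.39999389648438, 221.89999389648438], [138.0, 210.8000030517578], [290.3999938964844, 218.5], [289.8999938964844, 229.6999969482422]]
wrist expect nose corners, taper mid [[222.5, -389.6], [289.0, -389.4], [255.7, -164.3]]
0.7 13488 u 227 283 v 0 297 [[227.0, 0.0], [283.0, 0.0], [283.0, 297.0], [227.0, 297.0]]
```

The bar is gripped, and its nose is seen within about 1 px of the expected place in both fixed views, which confirms the tool-length correction. Now I'll insert it, seat it and release.

```bash
python3 - <<'E'
from h import *
from workcell import env
p,o=bar(24,.024,.0015)
print(env.move_straight(p,o,rate=.08,force_limit=8)); P(env,"in")
p2,o2=bar(24,.024,-.002)
print(env.move_straight(p2,o2,rate=.02,force_limit=4)); P(env,"ridge")
E
```

```text
False
in [0.4986 0.1075 0.0716] [-180.    24.   -91.4] [ 0.5  0.2 -9.4] 0.26 60.0 29.86
False
ridge [0.4985 0.1086 0.0681] [-180.    24.   -91.4] [-0.4 -0.3 -8.9] 0.263 60.0 30.18
```

```bash
python3 - <<'E'
from h import *
from workcell import env
p,o=bar(21,.024,-.001)
print(env.move_straight(p,o,rate=.03,force_limit=5)); P(env,"rot")
print(env.move_straight([p[0],p[1],p[2]-.012],rate=.02,force_limit=4)); P(env,"down")
f=env.grab_frame("scene");g=env.grab_frame("top");pickle.dump((f,g),open("m.pkl","wb"))
E
```

```text
False
rot [0.4983 0.1103 0.0599] [180.   21.  -91.4] [ 0.4 -2.6 -8.9] 0.267 60.0 30.62
True
down [0.4981 0.1111 0.0574] [179.9  21.1 -91.5] [ 0.7  4.7 -2.3] 0.264 60.0 30.9
```

```bash
cat >> h.py <<'E'
def pushpt(th,d=.024,back=.11,above=.010,lift=0):
    """tip point on handle top, world, as command for a vertical tool"""
    p,_=bar(th,d); t=np.radians(th);n=np.array([-np.sin(t),np.cos(t)]);x=np.array([-np.cos(t),-np.sin(t)])
    a=np.array([(np.array(p[:2])-F0)@e,p[2]])-(.003-L)*n-back*x+above*n
    return [*(F0+a[0]*e),a[1]-L+lift]
E
python3 - <<'E'
from h import *
from workcell import env
s=env.read_state();q=np.array(s["position"])
env.gripper_to(.55); env.dwell(.2)
t=np.radians(21);u=np.array([*(-np.sin(t)*e),np.cos(t)])
env.move_straight(q+.05*u,rate=.2); P(env,"up")
f=env.grab_frame("scene");d=env.trace(f,"bar_mid")
if d:
    v,uu=np.nonzero(d[0]["mask"]);print("tail px",uu[uu.argmax()],v[uu.argmax()],"min",uu.min(),v[uu.argmin()])
for th in (18,20,22):
    a=np.array(pushpt(th,back=.18));a[2]+=L;print(th,"expected tail top px",proj(f,a).round(1))
env.gripper_to(0,40)
h=pushpt(20,lift=.03);print(h,env.inverse_kinematics(h,[180,0,-91.45]))
env.goto(h,[180,0,-91.45]);P(env,"above")
print(env.move_straight(pushpt(17),rate=.04,force_limit=3));P(env,"touch")
E
```

```text
up [0.4979 0.0933 0.1045] [179.7  20.9 -91.6] [-1.3 -0.   0.3] 0.551 0.0 32.35
tail px 329 114 min 179 178
18 expected tail top px [[328.  110.8]]
20 expected tail top px [[326.9 107.7]]
22 expected tail top px [[325.5 104.7]]
[np.float64(0.5007036771431314), np.float64(0.19903476251772295), np.float64(0.1297780462097187)] [ 38.93050963  16.42286352 -16.29963514   0.         -57.27750134
 -40.38050963]
above [0.5001 0.1997 0.1295] [180.   -0.  -91.4] [-0.7  0.1 -0.2] 0.003 0.0 34.17
True
touch [0.5009 0.2028 0.1015] [180.   -0.  -91.5] [ 0.2 -0.6  2.4] 0.005 1.2 34.9
```

```bash
python3 - <<'E'
from h import *
from workcell import env
g=env.grab_frame("scene");pickle.dump(g,open("lo.pkl","wb"))
a=np.array(pushpt(20));b=np.array(pushpt(0));q=np.array(env.read_state()["position"])
print(env.move_straight(q+(b-a),rate=.03,force_limit=11));P(env,"pushed")
for th in (0,1,2,3,4,6,10,15):print(th,np.round(pushpt(th),4))
E
```

```text
True
pushed [0.502  0.2228 0.0117] [180.   -0.2 -91.4] [-0.7 -2.3 10.1] 0.005 4.8 37.73
0 [0.5013 0.2221 0.0022]
1 [0.5013 0.2219 0.0072]
2 [0.5013 0.2216 0.0122]
3 [0.5013 0.2211 0.0173]
4 [0.5012 0.2206 0.0223]
6 [0.5012 0.2193 0.0323]
10 [0.5011 0.2154 0.0521]
15 [0.5009 0.2084 0.0763]
```

```bash
cat >> h.py <<'E'
def rise(lo,g,c=(.60,-.055,.0),ref=(.70,-.016,.05)):
    """rise of bed in mm at several points by template match in the scene image"""
    out=[]
    for P,s in (((.645,-.112,.06),1.0),((.634,-.292,.105),610/800),((.57,-.25,.12),650/800)):
        uv=proj(lo,P)[0].astype(int);k=14
        T=lo["image"][uv[1]-k:uv[1]+k,uv[0]-k:uv[0]+k]
        A=cv2.cvtColor(T,cv2.COLOR_BGR2GRAY).astype(np.float32)
        B=cv2.cvtColor(g["image"][uv[1]-k:uv[1]+k,uv[0]-k:uv[0]+k],cv2.COLOR_BGR2GRAY).astype(np.float32)
        M=np.eye(2,3,dtype=np.float32); 
        try: _,M=cv2.findTransformECC(A,B,M,cv2.MOTION_TRANSLATION,(3,200,1e-5))
        except cv2.error: out.append(None);continue
        d=proj(lo,[P,(P[0],P[1],P[2]+.010)]);d=d[1]-d[0]
        out.append(round(float(M[:,2]@d/(d@d)*10/s),2))
    return out
E
python3 - <<'E'
from h import *
from workcell import env
lo=pickle.load(open("lo.pkl","rb"))
print("rise mm",rise(lo,env.grab_frame("scene")))
q=np.array(env.read_state()["position"])
print(env.move_straight(q+[0,0,-.006],rate=.015,force_limit=3));P(env,"more")
print("rise mm",rise(lo,env.grab_frame("scene")))
E
```

```text
rise mm [8.62, 14.5, 12.45]
True
more [0.5027 0.2227 0.0119] [-179.9   -0.2  -91.4] [-1.4 -1.5  9.9] 0.004 4.7 38.01
rise mm [8.51, 14.44, 12.43]
```

The bar is now stiff and the bed has risen about 11 mm, so the flange is at the nut. I'll ease off and check that the bed holds.

```bash
python3 - <<'E'
from h import *
from workcell import env
lo=pickle.load(open("lo.pkl","rb"))
q=np.array(env.read_state()["position"])
env.move_straight(q+[0,0,.015],rate=.03);P(env,"off")
g=env.grab_frame("scene");print("rise mm",rise(lo,g));pickle.dump(g,open("hi.pkl","wb"))
env.move_straight(q+[0,0,.10],rate=.25)
# shim tab approach
tab=[.6207,.2082];o=[180,0,-82.5]
env.gripper_to(.6,40)
env.goto([*tab,.05],o); env.move_straight([*tab,.0105-L],rate=.12); env.dwell(.1);P(env,"at tab")
env.gripper_to(0,40);P(env,"tab grip")
f=env.grab_frame("wrist");pickle.dump(f,open("tabw.pkl","wb"))
print("rise mm",rise(lo,env.grab_frame("scene")))
E
```

```text
off [0.5026 0.2226 0.0269] [-179.9   -0.2  -91.4] [-0.1 -0.5 -0.4] 0.005 0.0 38.73
rise mm [8.54, 14.33, 12.42]
at tab [ 0.6215  0.2088 -0.0259] [-1.799e+02  1.000e-01 -8.250e+01] [ 0.6  0.8 -0.1] 0.599 0.0 41.84
tab grip [ 0.6209  0.2083 -0.0271] [-180.     0.   -82.5] [-0.7  0.1  0.9] 0.34 40.0 42.38
rise mm [8.59, 14.3, 12.47]
```

```bash
python3 - <<'E'
from h import *
from workcell import env
q=np.array(env.read_state()["position"])
env.move_straight([.6207,.2082,.0205-L],rate=.1)
t=STUD+(.068+.060)*e
env.move_straight([*t,.0205-L],[180,0,-91.45],rate=.15)
env.move_straight([*t,.0113-L],rate=.05);env.dwell(.3);P(env,"pre shim")
f=env.grab_frame("wrist");pickle.dump(f,open("ps.pkl","wb"))
pts=np.array([[*STUD,.042],[*(t),.034],[*(STUD+.060*e),.0098],[*(STUD+.034*e),.0098]])
print(proj(f,pts).round(1).tolist())
uv=proj(f,[*(STUD+.05*e),.01])[0].astype(int);print(uv)
x0,y0=uv[0]-75,max(uv[1]-75,0)
cv2.imwrite("pics/l.png",cv2.resize(f["image"][y0:y0+120,x0:x0+150],(750,600),interpolation=cv2.INTER_CUBIC));print(x0,y0)
E
```

```text
pre shim [ 0.602   0.0495 -0.0267] [180.   -0.  -91.5] [ 0.4  0.4 -1.5] 0.34 40.0 44.58
[[254.9, -79.3], [255.0, 255.8], [255.0, 103.5], [255.0, 45.3]]
[254  81]
179 6
```

View pics/l.png

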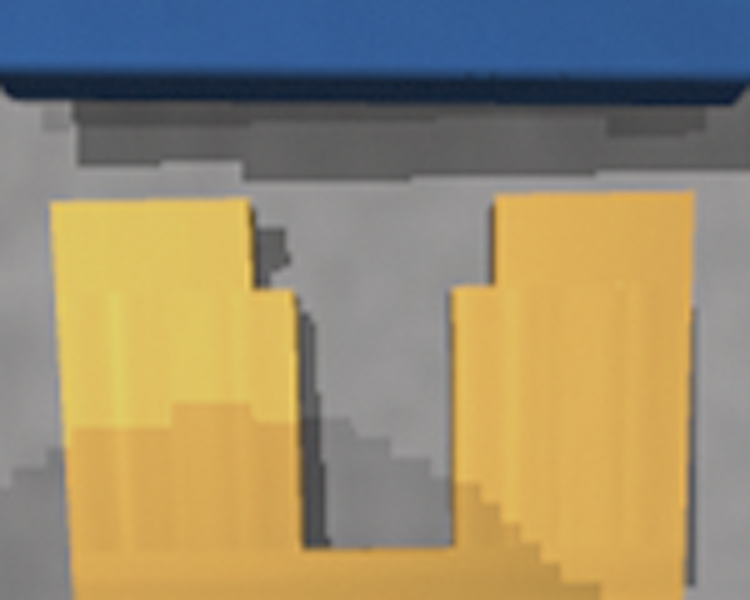

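The slot centre is at column 376 and the flange centre at about 375, so they line up within 0.5 mm. The shim is about 1.2° off in yaw: its leg tips run (50,202) to (695,192) while the flange edge runs (10,97) to (735,103). I'll correct the yaw about the slot and slide it in.

```bash
python3 - <<'E'
from h import *
from workcell import env
ex=np.array([e[1],-e[0]]); o=[180,0,-92.6]
home=STUD+.068*e+.0014*ex; z=.0113-L
env.move_straight([*(home+.060*e),z],o,rate=.05)
env.move_straight([*(home+.012*e),z],rate=.06,force_limit=10) and print("early")
P(env,"near")
print(env.move_straight([*(home-.006*e),z],rate=.02,force_limit=7))
P(env,"home?")
q=env.read_state()["position"][:2]; print("beyond home mm",-(q-home)@e*1000,(q-home)@ex*1000)
E
```

```text
near [ 0.6025  0.0017 -0.0265] [-180.     0.   -92.6] [-0.5  0.1 -2.2] 0.339 40.0 45.83
True
home? [ 0.6022 -0.0106 -0.0269] [-1.80e+02  1.00e-01 -9.27e+01] [-0.2  1.8 -1.3] 0.337 40.0 46.49
beyond home mm 0.1043078227680102 0.034679686093047196
```

The shim is home, within 0.1 mm of the computed place. I'll release it, then grip the bar at its balance point.

```bash
python3 - <<'E'
from h import *
from workcell import env
lo=pickle.load(open("lo.pkl","rb"))
q=np.array(env.read_state()["position"])
env.move_straight([q[0],q[1],.0105-L],rate=.02)
env.gripper_to(.5); P(env,"rel")
env.move_straight([q[0],q[1],.09],rate=.25)
p,o=bar(3,.024)
t=np.radians(3);u=np.array([*(-np.sin(t)*e),np.cos(t)])
env.goto(np.array(p)+.05*u,o); print("rise",rise(lo,env.grab_frame("scene")))
env.move_straight(p,o,rate=.12,force_limit=6) and print("hit"); P(env,"at bar")
env.gripper_to(0,60); P(env,"grip")
E
```

```text
rel [ 0.6021 -0.0106 -0.0273] [179.9   0.  -92.7] [0.4 0.6 0.1] 0.497 0.0 47.33
rise [8.4, 14.25, 12.4]
at bar [0.4993 0.1133 0.0047] [-180.     3.   -91.5] [-0.7 -0.6  1. ] 0.499 0.0 49.26
grip [0.499  0.1139 0.005 ] [-179.9    3.   -91.4] [ 0.8 -0.   1.2] 0.26 60.0 49.78
```

```bash
python3 - <<'E'
from h import *
from workcell import env
lo=pickle.load(open("lo.pkl","rb"))
for th,lf in ((5,0),(7.5,0),(12,.0015)):
    p,o=bar(th,.024,lf); env.move_straight(p,o,rate=.03); P(env,th); print("rise",rise(lo,env.grab_frame("scene")))
E
```

```text
5 [0.4989 0.1147 0.0109] [-180.     5.   -91.5] [ 0.2  2.2 -1.6] 0.258 60.0 50.14
rise [5.35, 11.87, 11.64]
7.5 [0.4984 0.1154 0.0183] [180.    7.5 -91.5] [ 0.6  5.4 -6.1] 0.262 60.0 50.61
rise [4.72, 10.42, 10.29]
12 [0.4973 0.1137 0.0334] [179.8  11.9 -91.5] [-0.   0.1 -9.2] 0.256 60.0 51.33
rise [4.74, 10.38, 10.28]
```

The bed has settled onto the shim: its height no longer changes and the bar hangs free in the gripper at 9.2 N. Now I'll draw the bar out and lay it down.

```bash
python3 - <<'E'
from h import *
from workcell import env
p,o=bar(12,.024,.0015,.12); print(env.move_straight(p,o,rate=.1,force_limit=10)); P(env,"out")
m=[.3985,.30];o=[180,0,-85.5]
env.move_straight([.43,.29,.10],o,rate=.15)
env.move_straight([*m,.02],rate=.15)
print(env.move_straight([*m,.002-L],rate=.05,force_limit=5)); P(env,"laid")
env.gripper_to(.5); env.dwell(.2)
q=np.array(env.read_state()["position"]); env.move_straight(q+[0,0,.12],rate=.25); P(env,"up")
lo=pickle.load(open("lo.pkl","rb"));f=env.grab_frame("scene");g=env.grab_frame("top");print("rise",rise(lo,f))
pickle.dump((f,g),open("end.pkl","wb"))
for c in (f,g):
    for t in ("bar_mid","shim_tab","fulcrum","level","jar","weight"):
        print(t,[(np.round(d["xyz"],3).tolist(),round(d["score"],2)) for d in env.search_frame(c,t)][:3])
    d=env.trace(c,"bar_mid")
    if d: v,u=np.nonzero(d[0]["mask"]);print(u.min(),u.max(),v.min(),v.max())
    a=np.radians(-85.5);x=np.array([np.cos(a),np.sin(a),0]);b=np.array([*m,.006]);print("expected ends",proj(c,[b+.24*x,b-.18*x]).round(0).tolist())
E
```

```text
False
out [0.5012 0.231  0.0591] [179.9  12.  -91.5] [  1.2  -0.8 -10.1] 0.259 60.0 52.73
True
laid [ 0.3983  0.2997 -0.0304] [ 1.799e+02 -1.000e-01 -8.550e+01] [-1.3  0.   4.1] 0.253 60.0 55.21
up [0.3956 0.2968 0.0875] [179.7  -0.3 -85.6] [-0.8  0.1 -0.5] 0.502 0.0 56.73
rise [4.7, 10.43, 10.29]
bar_mid []
shim_tab [([0.826, 0.024, 0.008], 0.87), ([0.609, -0.029, 0.012], 0.62), ([0.749, 0.181, 0.009], 0.55)]
fulcrum [([0.505, -0.064, 0.016], 0.92), ([0.356, -0.088, 0.015], 0.84)]
level [([0.636, -0.295, 0.12], 0.83)]
jar [([0.572, 0.415, 0.06], 0.56)]
weight [([0.716, -0.018, 0.047], 0.78)]
232 371 97 150
expected ends [[234.0, 146.0], [370.0, 100.0]]
bar_mid [([0.405, 0.181, 0.016], 0.68)]
shim_tab [([0.823, 0.023, 0.01], 0.84), ([0.745, 0.177, 0.006], 0.79), ([0.602, -0.026, 0.012], 0.65)]
fulcrum [([0.345, -0.094, 0.015], 0.83), ([0.495, -0.063, 0.016], 0.64)]
level [([0.622, -0.294, 0.117], 0.65), ([0.695, -0.018, 0.046], 0.55)]
jar [([0.551, 0.419, 0.087], 0.77)]
weight [([0.696, -0.013, 0.047], 0.69)]
176 259 250 264
expected ends [[259.0, 254.0], [112.0, 267.0]]
```

```bash
python3 - <<'E'
from h import *
from workcell import env
f,g=pickle.load(open("end.pkl","rb"))
ex=np.array([e[1],-e[0]]);T=STUD+.068*e
for c in(f,g):
    hsv=cv2.cvtColor(c["image"],cv2.COLOR_BGR2HSV);m=((abs(hsv[...,0].astype(int)-20)<9)&(hsv[...,1]>110)).astype(np.uint8)
    pts=[[*(T+a*.015*ex+b*.004*e),z] for a in(-1,1) for b in(-1,1) for z in(.009,.034)]+[[*(T-.041*e+a*.015*ex),.009] for a in(-1,1)]
    p=proj(c,pts);n,l,s,ct=cv2.connectedComponentsWithStats(m)
    k=np.argmin(np.linalg.norm(ct[1:]-p.mean(0),axis=1))+1
    print("expected box",p.min(0).round(1),p.max(0).round(1),"seen",s[k][:2],s[k][:2]+s[k][2:4]-1)
env.close_job()
E
```

```text
expected box [209.9 198.9] [231.8 220. ] seen [212 201] [231 222]
expected box [281.1 183.8] [296.5 195.6] seen [281 180] [295 195]
the job is handed in; nothing more can be done
```

I've handed the job in: the bed is down on the brass shim with its slot home against the stud, and the bar lies flat on the bench, clear of the bed and fulcrum block. The run took about 57 s of the 72 s; the result hasn't come back, and the bar's flatness and the shim's final place rest on measurements from the last images, since I had used my 10 views.

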